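# Open the child-safe descaler bottle

### The job

The kettle is due for descaling. Lift the clear dosing cup off the descaler bottle and stand it gently, mouth down as it comes, on the flat of the round tray, clear of the teaspoon; then press the bottle's child-safe cap down, turn it anticlockwise while it is pressed until it comes free, and lift it off. Finish while still holding the cap, level, some 5 to 10 cm straight above the open mouth, with the bottle left standing where it is and nothing else disturbed.

Things in the scene. Friction and masses are not known exactly. Their poses are not given: they have to be found in the camera images.
- bottle: Loose white flat-sided bottle, 0.6 kg: body 96 mm wide (its y), 66 mm deep (its x), shoulder top 130 mm above its foot, then a neck of radius 16 mm up to the rim at 156 mm, with three hooks (to radius 21 mm) under the cap. Origin: centre of its foot; z up.
- bottle_mouth (a point): Centre of the neck's rim, 156 mm above the foot. Cap motion: pressed 4 to 6 mm (9 to 11 N; bottoms at 6.5 mm) it turns anticlockwise seen from above, and lifts off freely anywhere from 36 to 84 degrees of turn (60 is the middle, 84 a stop); clockwise is a stop. The bottle's friction on the worktop holds it against the turning.
- cap: Loose grey ribbed push-and-turn cap, 50 mm diameter, 30 mm high. Origin: centre of its lower edge; z up, top at 30 mm. Closed: origin 138.5 mm above the bottle's foot, x along the bottle's x; an inner spring disc pushes it up with 4 N, +1.2 N per mm, its 3 lugs held behind 3.5 mm teeth: unpressed it neither turns nor lifts (pulling lifts the bottle).
- dosing_cup: Loose clear dosing cup, upside down over the cap, resting on the cap's top: 38 mm high, 59 mm across at the mouth, 57 mm at the closed end, wall 2 mm, 20 g. Origin: centre of the mouth plane, its lower end as it stands; z up, closed end at 38 mm. On the bottle its origin is 132.5 mm above the bottle's foot.
- tray: Fixed dark round tray, 254 mm across; flat floor of about 100 mm radius, 2 mm above the worktop; rolled rim 17 mm high. Origin: its centre on the worktop.
- teaspoon: Loose steel teaspoon 130 mm long (its x), 27 mm wide, 11 mm high, lying on the tray's floor about 62 mm from the tray's centre on the tray's +y side, parallel to the tray's x. Origin: its middle, underside. Leave it.
- mug: Loose green and white mug, 78 mm wide, 101 mm high, at the back left, a bystander. Origin: centre of its foot.
- lemon: Loose lemon, 72x57x58 mm, in front of the pepper mill at the back right, a bystander. Origin: centre of its underside.
Not all that is in view belongs to the job. What is shaped like the dosing_cup but green or pink is not meant.

How it is judged:
On the way, in this order (a step that is already met when the one before it is completed fails the run):
1. the dosing cup stands mouth down on the tray and is let go (horizontal distance between dosing_cup and tray below 0.085 m and height (world z) of dosing_cup below 0.008 m and angle between dosing_cup's own z axis and vertical below 0.1 rad and contact force between dosing_cup and the fingers below 0.05 N), for 0.1 s.
2. the cap, not yet turned, is pressed down at least 3 mm (z of cap in the frame of bottle below 0.1355 m and angle between the x axis of cap and the x axis of bottle, either way round below 0.2 rad), for 0.05 s.
3. the cap, still on the neck, has been turned past its teeth (35 degrees) (z of cap in the frame of bottle below 0.1445 m and angle between the x axis of cap and the x axis of bottle, either way round above 0.61 rad), for 0.05 s.
At the end, for the whole second after the job is handed in: Cap gripped at rest, level (0.3 rad), its lower edge 30-160 mm above the rim, within 40 mm of its axis, off the bottle; bottle upright, within 40 mm of its start; cup mouth down on the tray floor (within 85 mm of centre), let go, off the spoon; spoon, mug, lemon within 30 mm of their starts (all of step 1 and z of cap in the frame of bottle_mouth between 0.03 and 0.16 m and horizontal distance between cap and bottle_mouth below 0.04 m and angle between cap's own z axis and vertical below 0.3 rad and contact force between cap and the fingers above 1 N and contact force between cap and bottle below 0.05 N and linear speed of cap below 0.03 m/s and angle between bottle's own z axis and vertical below 0.05 rad and height (world z) of bottle below 0.005 m and distance of bottle from where it was at the start of the episode below 0.04 m and linear speed of each of bottle, dosing_cup below 0.02 m/s and contact force between dosing_cup and teaspoon below 0.05 N and distance of each of teaspoon, mug, lemon from where it was at the start of the episode below 0.03 m); the arm keeps its last pose, push and grip.
It fails at once if the bottle is tipped by more than 0.25 rad or lifted by more than 15 mm (angle between bottle's own z axis and vertical above 0.25 rad or height (world z) of bottle above 0.015 m).
It fails at once if the dosing cup is dropped (moves faster than 0.5 m/s while not held) (linear speed of dosing_cup above 0.5 m/s and contact force between dosing_cup and the fingers below 0.05 N).
It fails at once if the teaspoon, the mug or the lemon is moved by more than 30 mm (distance of any of teaspoon, mug, lemon from where it was at the start of the episode above 0.03 m).
It also fails if it takes over 53 s, if anything falls off the work surface, if the arm or the gripper's body presses on something with over 40 N, if the wrist force passes 120 N, or if a joint passes its speed limit or range.

### The arm

A 6-joint arm with a two-finger parallel gripper is mounted at the origin on a cart in front of the work surface, level with it; the furniture and walls round the work are solid. World frame = base frame: x ahead of the robot, y to its left, z up, the work surface at z = 0. Lengths are in m, angles in rad, forces in N, time in s.
With the tool pointing down it reaches from about 0.375 to 0.75 m from the base axis. Payload 9 kg.
Tool frame: the origin (TCP) lies at the very end of the fingers, on their centre line; the grasp point (between the pads) lies 19 mm behind it; z points along the fingers, y is the direction in which the jaws open and shut (so a half turn about z gives the same grasp; the last joint's range is limited). The gripper opens to 85 mm and grips with 20 to 120 N. Pads are 22 mm wide; open, the fingers measure 114 mm over their backs; the gripper's body (76 mm by 85 mm) begins 54 mm behind the grasp point. The pads swing forward as they close: fully open they stand 13 mm farther back than shut.
Start: joints at [1.117, 0.104, 0.097, 1.564, 0, 1.353], TCP at [0.14, 0.583, 0.231] pointing down, gripper open.
Joint ranges: [-2.99, 2.99], [-0.84, 1.86], [-1.1, 1.16], [-1.84, 2.11], [-1.51, 1.56], [-3.14, 3.14]. Speed limits (rad/s): [2.22, 2.22, 2.57, 3.14, 3.14, 3.14].

### API

Orientations are given as a 3x3 rotation matrix whose columns are the frame's x, y, z axes.
In Python, from workcell import robot gives the robot as it stands.
- The arm moves only by the tool apply_moves, never from a script. Its argument "rows" is one flat list of numbers, 7 for each row, row after row: the opening, from 0 (shut) to 1 (fully open), then the shift along the tool's x, y, z in m, then the turn, a rotation vector about the tool's x, y, z in rad. A call has exactly 5 rows; each row shifts and turns the commanded pose from where the row before left it, along the tool's axes as they then stand; what a row does not reach is not made up. A row lasts 1/8 s, in which the tool goes at most 62.5 mm and 10.7 degrees, less where a joint would pass 70% of its speed; a pose out of reach is approached as far as the arm can. A call with a gripper value outside its range is refused whole. The fingers move at their own pace and stop on an object; "grip_force" is the grip in N (left out, the last holds). Time passes only in rows, so rows that do not move let the fingers close, or fill a call up. It gives the time, the measured TCP pose, the force and the opening at its end, in the units of the state.
- robot.get_state(): the state, without advancing time (a new reading comes with each control period).
- robot.camera(name): name is "side" or "top"; returns a dict with "img" (400x640x3 uint8, red, green, blue), "vfov" (degrees; the focal length in pixels is half the picture's height over the tangent of half this angle, whatever the lens; pixels are square), "cx", "cy" (the principal point, pixels), "distortion" ([k1, k2, p1, p2, k3] as OpenCV has them; the pictures are not rectified), "T" (4x4, takes a point from camera to world coordinates). Camera axes: x right, y up, looking along -z (the intrinsics and any distortion apply to the point x, -y, -z); pixel columns grow to the right and rows downward; lengths in m; the calibration is good to about 2 mm. A picture is of the moment at which its call begins. There is no depth.
- robot.sign_off(): hands the job in, once; it reports no verdict.
The state is a dict: "time": time; "q": joint angles; "joint_velocities": joint speeds; "tau": joint torques, N m; "tcp_pos": TCP position; "orientation": TCP orientation; "force": force on the tool from outside, world axes, zero at the start; "moment": the same for the moment, N m; "grip_width": finger opening in m.
Only numpy, scipy, OpenCV 4.12 (cv2) and the standard library are available. Lean on these libraries where they do the work, as an engineer would, in place of code of your own. Each camera call takes 0.05 s, during which the arm holds its last target. There are 200 camera calls.

## Working session

There is one attempt and no reset: what is moved stays moved. The work goes in short steps, Python scripts to look and compute and a tool call to move; the robot and the scene stay as the last step left them, time stands still between calls to the robot, and variables do not carry over. Pictures are saved under pics/ and viewed, about 8 in all and at most 12, crops included, and the job is handed in when it is done.

Besides the shell and the picture viewer there is one more tool, called after ">>>" by a JSON object that holds its "method" and its "body". apply_moves: Moves the arm, as the interface text tells. Its arguments: {"type":"object","properties":{"rows":{"type":"array"},"grip_force":{"type":"number"}},"required":["rows"]}

```bash
mkdir -p pics
cat > h.py <<'E'
import numpy as np, cv2
from workcell import robot
def K(c):
    f=200/np.tan(np.radians(c["vfov"])/2); return np.array([[f,0,c["cx"]],[0,f,c["cy"]],[0,0,1.]])
def snap(name,fn):
    c=robot.camera(name); cv2.imwrite("pics/"+fn,c["img"][:,:,::-1])
    np.savez("pics/"+fn+".npz",**{k:np.array(v) for k,v in c.items()}); return c
def ray(c,u,v):
    p=cv2.undistortPoints(np.array([[[u,v]]],float),K(c),np.array(c["distortion"],float))[0,0]
    T=np.array(c["T"]); d=T[:3,:3]@np.array([p[0],-p[1],-1.]); return T[:3,3],d/np.linalg.norm(d)
def atz(c,u,v,z):
    o,d=ray(c,u,v); return o+d*(z-o[2])/d[2]
def tri(r1,r2):
    (o1,d1),(o2,d2)=r1,r2
    s=np.linalg.lstsq(np.c_[d1,-d2],o2-o1,rcond=None)[0]; a=o1+s[0]*d1;b=o2+s[1]*d2
    return (a+b)/2,np.linalg.norm(a-b)
def proj(c,P):
    T=np.array(c["T"]); p=(np.atleast_2d(P)-T[:3,3])@T[:3,:3]*[1,-1,-1]
    return cv2.projectPoints(p,np.zeros(3),np.zeros(3),K(c),np.array(c["distortion"],float))[0][:,0]
def load(fn):
    return dict(np.load("pics/"+fn+".npz"))
E
python3 - <<'E'
from h import *
for n in("side","top"):
    c=snap(n,n+"0.png"); print(n,c["vfov"],c["cx"],c["cy"],c["distortion"],np.round(c["T"],3).tolist())
s=robot.get_state(); print({k:np.round(v,3).tolist() for k,v in s.items()})
E
```

```text
side 46.08036336495931 330.6170331333604 193.2914991788064 [-0.01745216  0.          0.          0.          0.        ] [[-1.0, -0.022, 0.02, 0.623], [0.027, -0.393, 0.919, 0.947], [-0.012, 0.919, 0.394, 0.551], [0.0, 0.0, 0.0, 1.0]]
top 57.0014584346484 324.05397763347327 194.62216121413846 [-0.0809518  0.         0.         0.         0.       ] [[0.024, 0.985, -0.169, 0.451], [-1.0, 0.024, -0.004, -0.037], [0.001, 0.169, 0.986, 1.017], [0.0, 0.0, 0.0, 1.0]]
{'time': 0.1, 'q': [1.117, 0.105, 0.097, 1.564, -0.0, 1.353], 'joint_velocities': [-0.001, -0.002, 0.002, -0.001, 0.002, 0.001], 'tau': [0.006, -55.821, 50.472, 0.013, -0.0, 0.0], 'tcp_pos': [0.14, 0.583, 0.231], 'orientation': [[-0.972, 0.234, -0.0], [0.234, 0.972, -0.001], [0.0, -0.001, -1.0]], 'force': [-0.417, 0.004, 0.077], 'moment': [-0.026, 0.034, -0.022], 'grip_width': 0.085}
```

View pics/side0.png

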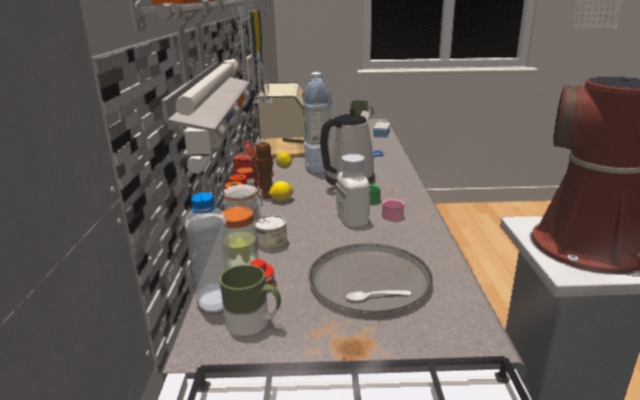

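View pics/top0.png

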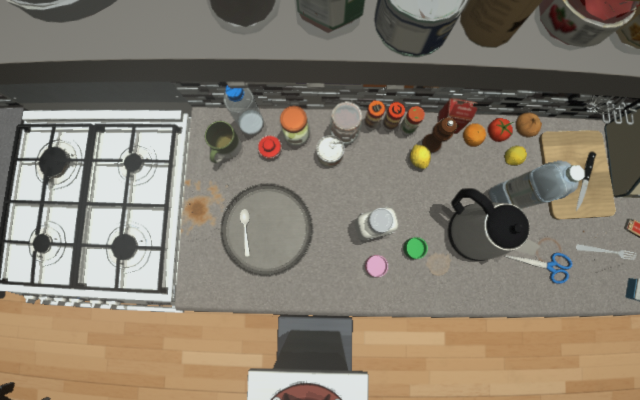

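Run:
```python
import cv2,numpy as np
s=cv2.imread("pics/side0.png");t=cv2.imread("pics/top0.png")
a=cv2.resize(s[145:235,310:410],None,fx=6,fy=6,interpolation=cv2.INTER_CUBIC)[:540,:]
b=cv2.resize(t[190:280,340:440],None,fx=6,fy=6,interpolation=cv2.INTER_CUBIC)
for im,x0,y0 in((a,310,145),(b,340,190)):
    for k in range(10):
        cv2.line(im,(k*60,0),(k*60,8),(0,0,255),1);cv2.putText(im,str(x0+k*10),(k*60,20),0,.4,(0,0,255),1)
        cv2.putText(im,str(y0+k*10),(0,k*60+4),0,.4,(0,0,255),1)
cv2.imwrite("pics/ca.png",a);cv2.imwrite("pics/cb.png",b)
```

```text
(no output)
```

View pics/ca.png

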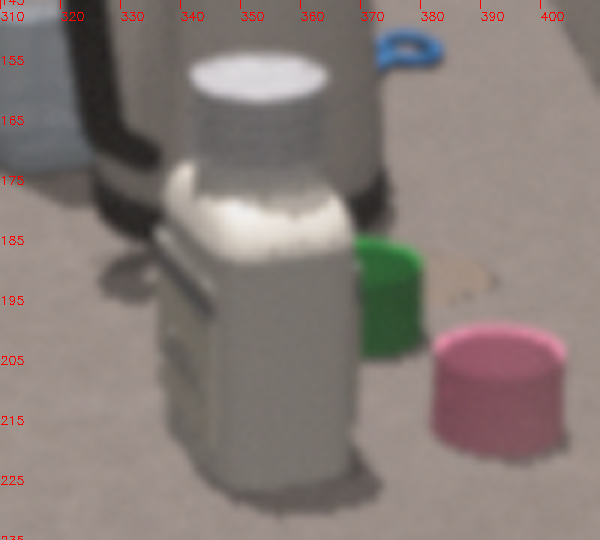

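View pics/cb.png

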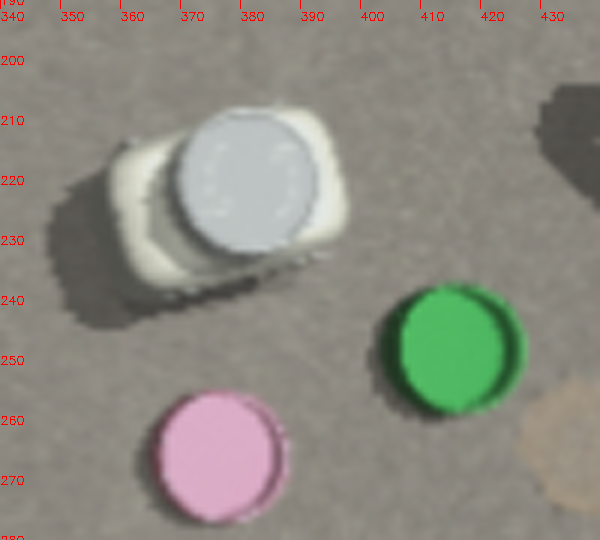

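Run:
```python
from h import *
from scipy.optimize import least_squares
s=load("side0.png");t=load("top0.png")
P,e=tri(ray(s,353.3,157.7),ray(t,381.3,220));print("cup top",P,e)
print("cup top at z=.1705",atz(s,353.3,157.7,.1705),atz(t,381.3,220,.1705))
# tray: outer ellipse ~ z .015
print("tray tri",tri(ray(s,370.5,279),ray(t,267,229)), atz(t,267,229,.012),atz(s,370.5,279,.012))
print("spoon",atz(t,245,217,.008),atz(t,247,254,.008),"side",atz(s,352,296,.008),atz(s,410,293,.008))
# bottle yaw: shoulder edge dirs in top crop (z~.125)
g=lambda a,b:atz(t,340+a/6,190+b/6,.12)
for p,q in(((110,190),(138,280)),((322,120),(347,205)),((135,143),(280,105)),((175,290),(325,238))):
    d=g(*q)-g(*p);print("edge yaw",np.degrees(np.arctan2(d[1],d[0])),g(*p)[:2],g(*q)[:2])
```

```text
cup top [ 0.54059175 -0.16759648  0.16923667] 0.0005473983601476295
cup top at z=.1705 [ 0.54112495 -0.16403766  0.1705    ] [ 0.54018553 -0.16736538  0.1705    ]
tray tri (array([0.52485296, 0.12197708, 0.00234409]), np.float64(0.0007138856958461935)) [0.5245021  0.12041619 0.012     ] [0.52622957 0.13656681 0.012     ]
spoon [0.55623207 0.18367803 0.008     ] [0.45532457 0.17243456 0.008     ] side [0.56748441 0.18758203 0.008     ] [0.45347919 0.1828221  0.008     ]
edge yaw -162.09855832285524 [ 0.5401047  -0.11886726] [ 0.50382286 -0.13058698]
edge yaw -163.84327376958447 [ 0.57089287 -0.20573202] [ 0.53617485 -0.21579011]
edge yaw -73.9829287269056 [ 0.55960745 -0.12891168] [ 0.57669577 -0.18843878]
edge yaw -69.8617795940271 [ 0.50012314 -0.14561985] [ 0.52251985 -0.20669546]
```

>>> {"method": "apply_moves", "body": {"rows": [1, -0.0445, -0.0192, 0, 0, 0, 0, 1, -0.0445, -0.0192, 0, 0, 0, 0, 1, -0.0445, -0.0192, 0, 0, 0, 0, 1, -0.0445, -0.0192, 0, 0, 0, 0, 1, -0.0445, -0.0192, 0, 0, 0, 0], "grip_force": 25}}

```text
time: 0.72
tcp_pos: [0.335, 0.4369, 0.231]
orientation: [[-0.972, 0.234, -0.0], [0.234, 0.972, -0.0], [0.0, -0.0, -1.0]]
force: [-0.2, -0.3, -0.8]
grip_width: 0.0853
```

>>> {"method": "apply_moves", "body": {"rows": [1, -0.0445, -0.0192, 0, 0, 0, 0, 1, -0.0445, -0.0192, 0, 0, 0, 0, 1, -0.0445, -0.0192, 0, 0, 0, 0, 1, -0.0209, -0.0481, 0, 0, 0, 0, 1, -0.0209, -0.0481, 0, 0, 0, 0]}}

```text
time: 1.35
tcp_pos: [0.4687, 0.246, 0.2306]
orientation: [[-0.972, 0.233, -0.001], [0.233, 0.972, -0.0], [0.001, -0.0, -1.0]]
force: [1.1, 0.1, -0.5]
grip_width: 0.0855
```

>>> {"method": "apply_moves", "body": {"rows": [1, -0.0209, -0.0481, 0, 0, 0, 0, 1, -0.0209, -0.0481, 0, 0, 0, 0, 1, -0.0209, -0.0481, 0, 0, 0, 0, 1, -0.0209, -0.0481, 0, 0, 0, 0, 1, -0.0209, -0.0481, 0, 0, 0, 0]}}

```text
time: 1.98
tcp_pos: [0.5139, -0.0123, 0.2311]
orientation: [[-0.972, 0.234, -0.0], [0.234, 0.972, 0.0], [0.0, 0.0, -1.0]]
force: [-0.4, 1.4, -0.2]
grip_width: 0.0854
```

>>> {"method": "apply_moves", "body": {"rows": [1, -0.0209, -0.0481, 0, 0, 0, 0, 1, -0.0209, -0.0481, 0, 0, 0, 0, 1, -0.0209, -0.0481, 0, 0, 0, 0, 1, 0, 0, 0, 0, 0, -0.133, 1, 0, 0, 0, 0, 0, -0.133]}}

```text
time: 2.6
tcp_pos: [0.541, -0.1664, 0.2306]
orientation: [[-0.999, -0.033, -0.001], [-0.033, 0.999, 0.001], [0.001, 0.001, -1.0]]
force: [-0.6, 0.6, -1.0]
grip_width: 0.0855
```

>>> {"method": "apply_moves", "body": {"rows": [1, 0, 0, 0, 0, 0, -0.133, 1, 0, 0, 0, 0, 0, -0.133, 1, 0, 0, 0, 0, 0, 0, 1, 0, 0, 0, 0, 0, 0, 1, 0, 0, 0, 0, 0, 0]}}

```text
time: 3.22
tcp_pos: [0.5412, -0.1656, 0.2312]
orientation: [[-0.957, -0.29, -0.0], [-0.29, 0.957, 0.0], [0.0, 0.0, -1.0]]
force: [-0.5, 0.2, -0.2]
grip_width: 0.0857
```

Run:
```python
from h import *
s=robot.get_state(); print({k:np.round(v,4).tolist() for k,v in s.items()})
R=np.array(s["orientation"]);d=np.array([.5405,-.1665,.138])-s["tcp_pos"];print(R.T@d)
a=snap("side","side1.png");b=snap("top","top1.png")
A=cv2.resize(a["img"][120:240,290:420,::-1],None,fx=4,fy=4,interpolation=2)
B=cv2.resize(b["img"][160:280,310:440,::-1],None,fx=4,fy=4,interpolation=2)
cv2.imwrite("pics/c1.png",np.vstack([A,B])[:960] if 0 else np.hstack([A,B])[:, :1040])
im=np.hstack([A,B]);cv2.imwrite("pics/c1.png",cv2.resize(im,(800,int(480*800/1040))))
```

```text
{'time': 3.225, 'q': [-0.5279, 0.0003, -0.0101, 1.5606, 0.0001, -0.8225], 'joint_velocities': [-0.0013, -0.0019, 0.0014, 0.001, -0.0002, -0.0094], 'tau': [-0.0052, -50.3667, 50.3524, 0.0033, -0.0002, 0.0333], 'tcp_pos': [0.5412, -0.1656, 0.2312], 'orientation': [[-0.9569, -0.2904, -0.0001], [-0.2904, 0.9569, 0.0002], [0.0001, 0.0002, -1.0]], 'force': [-0.5295, 0.2315, -0.1536], 'moment': [-0.0463, -0.0539, 0.0102], 'grip_width': 0.0857}
[ 0.00097691 -0.00069957  0.09319319]
```

View pics/c1.png

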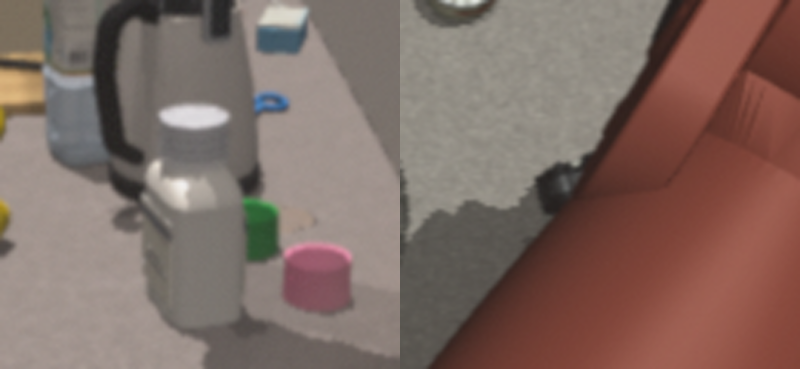

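Run:
```python
from h import *
s=load("side1.png");t=load("top1.png")
print(proj(s,[[.541,-.1656,.231],[.541,-.1656,.1705],[.541,-.1656,0]]),proj(t,[.541,-.1656,.231]))
```

```text
[[353.46989614 134.02611112]
 [353.30557538 157.49643349]
 [352.8670126  218.82108673]] [[384.80535429 216.75307338]]
```

View pics/side1.png

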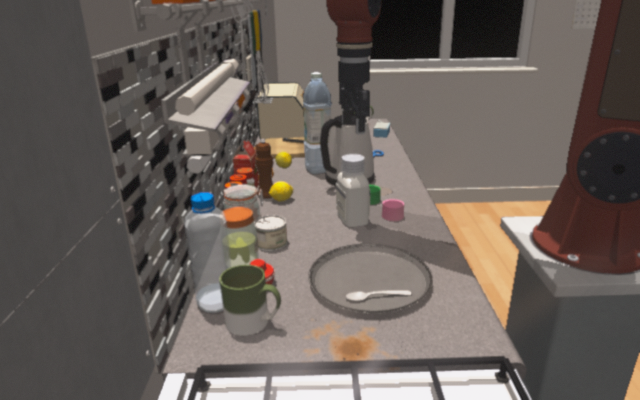

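>>> {"method": "apply_moves", "body": {"rows": [1, 0.001, -0.0007, 0.04, 0, 0, 0, 1, 0, 0, 0.03, 0, 0, 0, 1, 0, 0, 0.015, 0, 0, 0, 1, 0, 0, 0.008, 0, 0, 0, 1, 0, 0, 0, 0, 0, 0], "grip_force": 22}}

```text
time: 3.95
tcp_pos: [0.5407, -0.1666, 0.1386]
orientation: [[-0.956, -0.292, 0.0], [-0.292, 0.956, -0.0], [-0.0, -0.0, -1.0]]
force: [0.1, 0.4, -0.0]
grip_width: 0.0854
```

>>> {"method": "apply_moves", "body": {"rows": [0.66, 0, 0, 0, 0, 0, 0, 0.62, 0, 0, 0, 0, 0, 0, 0.58, 0, 0, 0, 0, 0, 0, 0.5, 0, 0, 0, 0, 0, 0, 0.4, 0, 0, 0, 0, 0, 0]}}

```text
time: 4.58
tcp_pos: [0.5409, -0.1669, 0.1388]
orientation: [[-0.956, -0.292, 0.001], [-0.292, 0.956, -0.001], [-0.001, -0.001, -1.0]]
force: [1.9, -2.2, 3.6]
grip_width: 0.0563
```

>>> {"method": "apply_moves", "body": {"rows": [0.3, 0, 0, 0, 0, 0, 0, 0.3, 0, 0, -0.01, 0, 0, 0, 0.3, 0, 0, -0.02, 0, 0, 0, 0.3, 0, 0, -0.03, 0, 0, 0, 0.3, 0, 0, -0.02, 0, 0, 0]}}

```text
time: 5.2
tcp_pos: [0.5407, -0.1665, 0.2209]
orientation: [[-0.956, -0.292, 0.001], [-0.292, 0.956, -0.0], [-0.001, -0.001, -1.0]]
force: [-0.1, -0.4, -0.4]
grip_width: 0.057
```

Run:
```python
from h import *
s=robot.get_state(); print({k:np.round(s[k],4).tolist() for k in("tcp_pos","orientation","force","grip_width","time")})
a=snap("side","side2.png")
cv2.imwrite("pics/c2.png",cv2.resize(a["img"][100:240,290:420,::-1],None,fx=4,fy=4,interpolation=2))
R=np.array(s["orientation"]);d=np.array([.525,.090,.0075])-s["tcp_pos"];print(R.T@d)
```

```text
{'tcp_pos': [0.5407, -0.1665, 0.2209], 'orientation': [[-0.9564, -0.292, 0.0011], [-0.292, 0.9564, -0.0003], [-0.001, -0.0006, -1.0]], 'force': [-0.1203, -0.4458, -0.4205], 'grip_width': 0.057, 'time': 5.2}
[-0.05971744  0.24998535  0.2133434 ]
```

View pics/c2.png

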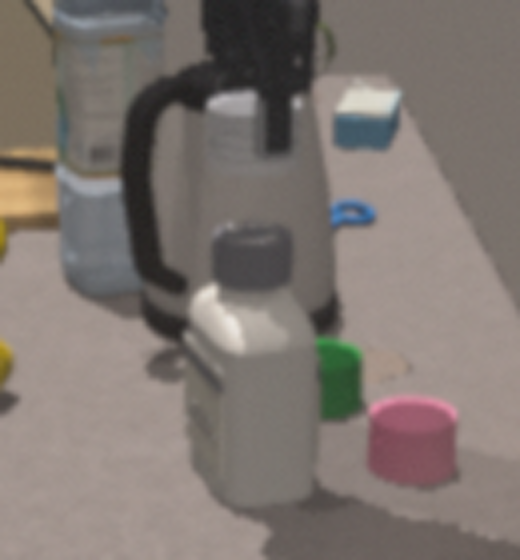

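>>> {"method": "apply_moves", "body": {"rows": [0.3, -0.012, 0.05, 0, 0, 0, 0, 0.3, -0.012, 0.05, 0, 0, 0, 0, 0.3, -0.012, 0.05, 0, 0, 0, 0, 0.3, -0.012, 0.05, 0, 0, 0, 0, 0.3, -0.012, 0.05, 0, 0, 0, 0]}}

```text
time: 5.88
tcp_pos: [0.5244, 0.0918, 0.2188]
orientation: [[-0.956, -0.292, 0.0], [-0.292, 0.956, 0.0], [-0.0, 0.0, -1.0]]
force: [-0.5, -0.1, -1.2]
grip_width: 0.0571
```

>>> {"method": "apply_moves", "body": {"rows": [0.3, 0, 0, 0.05, 0, 0, 0, 0.3, 0, 0, 0.05, 0, 0, 0, 0.3, 0, 0, 0.05, 0, 0, 0, 0.3, 0, 0, 0.025, 0, 0, 0, 0.3, 0, 0, 0.015, 0, 0, 0]}}

```text
time: 6.5
tcp_pos: [0.5241, 0.0902, 0.0272]
orientation: [[-0.956, -0.292, -0.002], [-0.292, 0.956, 0.0], [0.002, 0.001, -1.0]]
force: [-0.3, -0.5, 0.4]
grip_width: 0.0565
```

>>> {"method": "apply_moves", "body": {"rows": [0.3, 0, 0, 0.008, 0, 0, 0, 0.3, 0, 0, 0.004, 0, 0, 0, 0.3, 0, 0, 0.003, 0, 0, 0, 0.3, 0, 0, 0, 0, 0, 0, 0.3, 0, 0, 0, 0, 0, 0]}}

```text
time: 7.12
tcp_pos: [0.5253, 0.09, 0.0137]
orientation: [[-0.956, -0.292, 0.001], [-0.292, 0.956, 0.0], [-0.001, -0.0, -1.0]]
force: [1.2, -0.4, -0.0]
grip_width: 0.0567
```

>>> {"method": "apply_moves", "body": {"rows": [0.3, 0, 0, 0.002, 0, 0, 0, 0.3, 0, 0, 0.001, 0, 0, 0, 0.3, 0, 0, 0.001, 0, 0, 0, 0.3, 0, 0, 0, 0, 0, 0, 0.3, 0, 0, 0, 0, 0, 0]}}

```text
time: 7.75
tcp_pos: [0.5249, 0.0901, 0.0093]
orientation: [[-0.956, -0.292, 0.0], [-0.292, 0.956, 0.0], [-0.0, 0.0, -1.0]]
force: [0.2, 0.6, 0.3]
grip_width: 0.0568
```

>>> {"method": "apply_moves", "body": {"rows": [0.3, 0, 0, 0.001, 0, 0, 0, 0.3, 0, 0, 0.001, 0, 0, 0, 0.3, 0, 0, 0, 0, 0, 0, 0.3, 0, 0, 0, 0, 0, 0, 0.3, 0, 0, 0, 0, 0, 0]}}

```text
time: 8.38
tcp_pos: [0.5257, 0.09, 0.0088]
orientation: [[-0.956, -0.292, 0.002], [-0.292, 0.956, -0.0], [-0.001, -0.001, -1.0]]
force: [-4.8, 0.8, 11.9]
grip_width: 0.0565
```

Run:
```python
from h import *
a=snap("side","side3.png");b=snap("top","top3.png")
A=cv2.resize(a["img"][215:325,300:440,::-1],None,fx=5,fy=5,interpolation=2);cv2.imwrite("pics/c3.png",A)
s=robot.get_state(); print({k:np.round(s[k],4).tolist() for k in("tcp_pos","force","grip_width","time")})
```

```text
{'tcp_pos': [0.5257, 0.09, 0.0088], 'force': [-4.4879, 0.0633, 12.2232], 'grip_width': 0.057, 'time': 8.475}
```

View pics/c3.png

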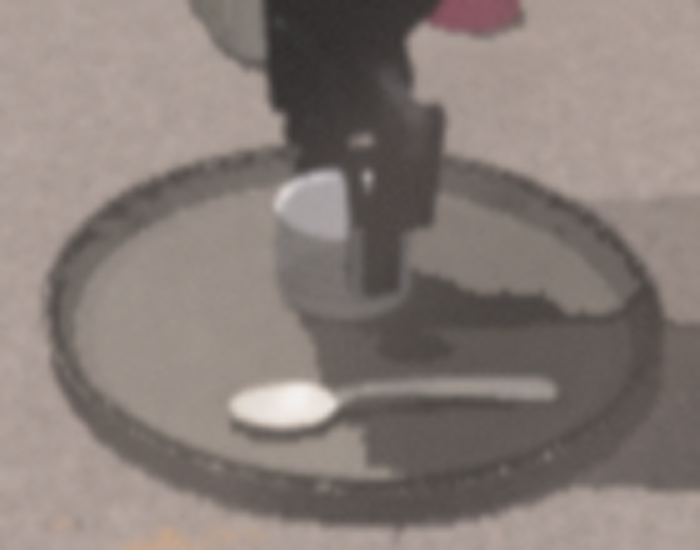

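>>> {"method": "apply_moves", "body": {"rows": [0.3, 0, 0, -0.0012, 0, 0, 0, 0.3, 0, 0, 0, 0, 0, 0, 0.72, 0, 0, 0, 0, 0, 0, 0.85, 0, 0, 0, 0, 0, 0, 0.95, 0, 0, 0, 0, 0, 0]}}

```text
time: 9.1
tcp_pos: [0.5248, 0.0901, 0.0083]
orientation: [[-0.956, -0.292, -0.0], [-0.292, 0.956, 0.0], [0.0, 0.0, -1.0]]
force: [-0.4, 0.5, 1.1]
grip_width: 0.0813
```

>>> {"method": "apply_moves", "body": {"rows": [0.95, 0, 0, -0.005, 0, 0, 0, 0.95, 0, 0, -0.015, 0, 0, 0, 0.95, 0, 0, -0.03, 0, 0, 0, 0.95, 0, 0, -0.04, 0, 0, 0, 1, 0, 0, -0.05, 0, 0, 0]}}

```text
time: 9.72
tcp_pos: [0.5245, 0.0901, 0.1503]
orientation: [[-0.956, -0.292, -0.0], [-0.292, 0.956, 0.0], [0.0, 0.0, -1.0]]
force: [1.1, 0.3, 0.9]
grip_width: 0.0856
```

>>> {"method": "apply_moves", "body": {"rows": [1, 0, 0, -0.05, 0, 0, 0, 1, 0, 0, -0.01, 0, 0, 0, 1, 0.012, -0.05, 0, 0, 0, 0, 1, 0.012, -0.05, 0, 0, 0, 0, 1, 0.012, -0.05, 0, 0, 0, 0]}}

```text
time: 10.35
tcp_pos: [0.534, -0.0652, 0.2085]
orientation: [[-0.956, -0.292, -0.0], [-0.292, 0.956, 0.0], [-0.0, 0.0, -1.0]]
force: [0.6, -0.3, -0.9]
grip_width: 0.0853
```

Run:
```python
from h import *
a=snap("side","side4.png")
A=cv2.resize(a["img"][145:325,300:440,::-1],None,fx=3.3,fy=3.3,interpolation=2);cv2.imwrite("pics/c4.png",A)
s=robot.get_state(); print({k:np.round(s[k],4).tolist() for k in("tcp_pos","force","grip_width","time")})
```

```text
{'tcp_pos': [0.5343, -0.0707, 0.2081], 'force': [-1.03, -4.733, -0.4606], 'grip_width': 0.0852, 'time': 10.4}
```

View pics/c4.png

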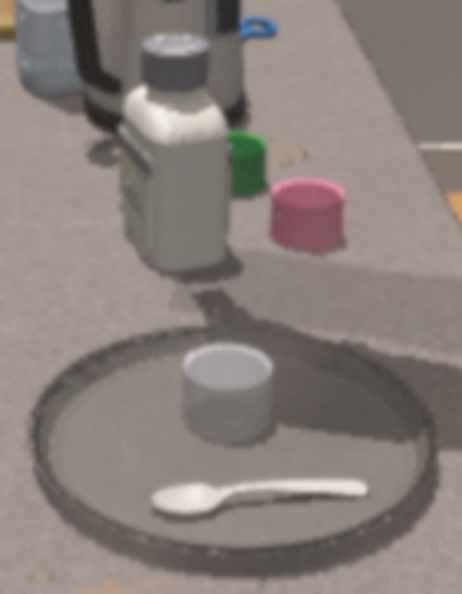

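>>> {"method": "apply_moves", "body": {"rows": [1, 0.011, -0.0467, 0, 0, 0, 0, 1, 0.011, -0.0467, 0, 0, 0, 0, 1, 0, 0, 0.02, 0, 0, 0, 1, 0, 0, 0, 0, 0, 0, 1, 0, 0, 0, 0, 0, 0], "grip_force": 60}}

```text
time: 11.02
tcp_pos: [0.5404, -0.1585, 0.1886]
orientation: [[-0.956, -0.293, -0.0], [-0.293, 0.956, 0.0], [0.0, 0.001, -1.0]]
force: [0.8, -0.3, -0.2]
grip_width: 0.0854
```

Run:
```python
from h import *
s=robot.get_state(); print({k:np.round(s[k],4).tolist() for k in("tcp_pos","q","force","grip_width","time")})
R=np.array(s["orientation"]);d=np.array([.5407,-.1666,.136])-s["tcp_pos"];print(R.T@d)
a=load("side4.png");print(atz(a,353.3,158.0,.1685),proj(a,[.5407,-.1666,.1685]))
```

```text
{'tcp_pos': [0.5404, -0.1585, 0.1886], 'q': [-0.5176, -0.0123, -0.0997, 1.4839, 0.0002, -0.8151], 'force': [0.7585, -0.2851, -0.1865], 'grip_width': 0.0854, 'time': 11.025}
[ 0.00205665 -0.00790931  0.05261309]
[ 0.5408609  -0.16756553  0.1685    ] [[353.39167394 158.12393777]]
```

>>> {"method": "apply_moves", "body": {"rows": [1, 0.002, -0.0079, 0, 0, 0, 0, 1, 0, 0, 0.025, 0, 0, 0, 1, 0, 0, 0.018, 0, 0, 0, 1, 0, 0, 0.0095, 0, 0, 0, 1, 0, 0, 0, 0, 0, 0], "grip_force": 60}}

```text
time: 11.65
tcp_pos: [0.5406, -0.1675, 0.1354]
orientation: [[-0.956, -0.292, -0.001], [-0.292, 0.956, 0.001], [0.001, 0.001, -1.0]]
force: [0.5, 0.4, -0.2]
grip_width: 0.0854
```

>>> {"method": "apply_moves", "body": {"rows": [0.64, 0, 0, 0, 0, 0, 0, 0.59, 0, 0, 0, 0, 0, 0, 0.55, 0, 0, 0, 0, 0, 0, 0.45, 0, 0, 0, 0, 0, 0, 0.3, 0, 0, 0, 0, 0, 0]}}

```text
time: 12.28
tcp_pos: [0.5413, -0.168, 0.1366]
orientation: [[-0.956, -0.292, 0.001], [-0.292, 0.956, -0.0], [-0.001, -0.001, -1.0]]
force: [0.5, 1.0, 4.7]
grip_width: 0.0486
```

>>> {"method": "apply_moves", "body": {"rows": [0.2, 0, 0, 0, 0, 0, 0, 0.2, 0, 0, 0, 0, 0, 0, 0.2, 0, 0, 0, 0, 0, 0, 0.2, 0, 0, 0, 0, 0, 0, 0.2, 0, 0, 0, 0, 0, 0]}}

```text
time: 12.9
tcp_pos: [0.5413, -0.168, 0.1365]
orientation: [[-0.956, -0.292, 0.001], [-0.292, 0.956, -0.0], [-0.001, -0.001, -1.0]]
force: [1.0, 0.8, 5.6]
grip_width: 0.0491
```

>>> {"method": "apply_moves", "body": {"rows": [0.2, 0, 0, 0.001, 0, 0, 0, 0.2, 0, 0, 0.001, 0, 0, 0, 0.2, 0, 0, 0.001, 0, 0, 0, 0.2, 0, 0, 0, 0, 0, 0, 0.2, 0, 0, 0, 0, 0, 0]}}

```text
time: 13.52
tcp_pos: [0.5414, -0.168, 0.1338]
orientation: [[-0.956, -0.292, 0.001], [-0.292, 0.956, -0.001], [-0.001, -0.001, -1.0]]
force: [-0.0, 1.4, 8.0]
grip_width: 0.0488
```

>>> {"method": "apply_moves", "body": {"rows": [0.2, 0, 0, 0.0009, 0, 0, 0, 0.2, 0, 0, 0.0009, 0, 0, 0, 0.2, 0, 0, 0, 0, 0, 0, 0.2, 0, 0, 0, 0, 0, 0, 0.2, 0, 0, 0, 0, 0, 0]}}

```text
time: 14.15
tcp_pos: [0.5414, -0.168, 0.1323]
orientation: [[-0.956, -0.292, 0.001], [-0.292, 0.956, -0.001], [-0.001, -0.001, -1.0]]
force: [-0.8, 1.5, 9.6]
grip_width: 0.0489
```

>>> {"method": "apply_moves", "body": {"rows": [0.2, 0, 0, 0.0003, 0, 0, -0.07, 0.2, 0, 0, 0, 0, 0, -0.09, 0.2, 0, 0, 0, 0, 0, -0.09, 0.2, 0, 0, 0, 0, 0, -0.09, 0.2, 0, 0, 0, 0, 0, 0]}}

```text
time: 14.78
tcp_pos: [0.5417, -0.1682, 0.1321]
orientation: [[-0.804, -0.595, 0.002], [-0.595, 0.804, -0.001], [-0.001, -0.002, -1.0]]
force: [0.2, 0.7, 9.9]
grip_width: 0.0489
```

Run:
```python
from h import *
a=snap("side","side5.png")
A=cv2.resize(a["img"][135:240,310:400,::-1],None,fx=5,fy=5,interpolation=2);B=cv2.resize(load("side4.png")["img"][135:240,310:400,::-1],None,fx=5,fy=5,interpolation=2)
cv2.imwrite("pics/c5.png",cv2.resize(np.hstack([B,A]),(800,466)))
s=robot.get_state(); print({k:np.round(s[k],4).tolist() for k in("tcp_pos","force","moment","grip_width","time")})
```

```text
{'tcp_pos': [0.5417, -0.1682, 0.1321], 'force': [0.461, 0.4374, 9.272], 'moment': [0.0973, 0.0315, 0.1057], 'grip_width': 0.0484, 'time': 14.825}
```

View pics/c5.png

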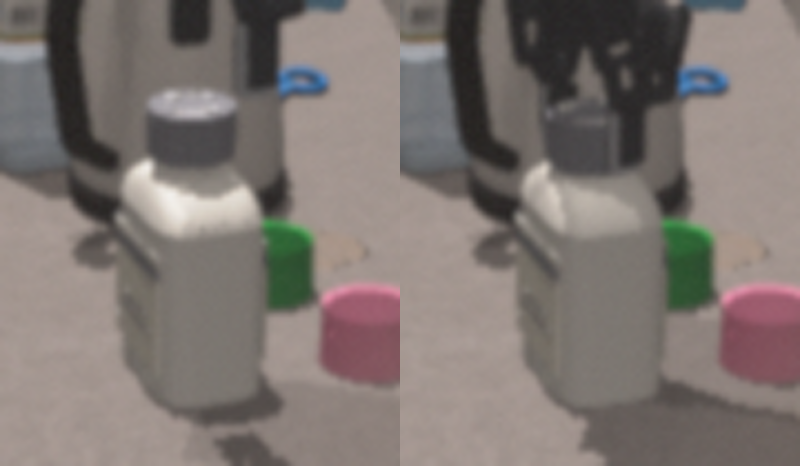

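>>> {"method": "apply_moves", "body": {"rows": [0.2, 0, 0, 0, 0, 0, -0.09, 0.2, 0, 0, 0, 0, 0, -0.09, 0.2, 0, 0, 0, 0, 0, -0.09, 0.2, 0, 0, 0, 0, 0, -0.09, 0.2, 0, 0, 0, 0, 0, 0]}}

```text
time: 15.45
tcp_pos: [0.5417, -0.1684, 0.1322]
orientation: [[-0.542, -0.84, 0.002], [-0.84, 0.542, -0.001], [-0.0, -0.003, -1.0]]
force: [0.8, 0.3, 9.7]
grip_width: 0.0485
```

>>> {"method": "apply_moves", "body": {"rows": [0.2, 0, 0, 0, 0, 0, -0.09, 0.2, 0, 0, 0, 0, 0, -0.09, 0.2, 0, 0, 0, 0, 0, -0.09, 0.2, 0, 0, 0, 0, 0, -0.09, 0.2, 0, 0, 0, 0, 0, 0]}}

```text
time: 16.08
tcp_pos: [0.5417, -0.1684, 0.1322]
orientation: [[-0.212, -0.977, 0.002], [-0.977, 0.212, -0.001], [0.001, -0.002, -1.0]]
force: [0.3, -0.9, 9.1]
grip_width: 0.0487
```

Run:
```python
from h import *
a=snap("side","side6.png");b=load("side5.png")
# bottle body shift between pictures
for y0,y1,x0,x1 in((183,227,330,378),(165,228,330,375)):
    g=[cv2.cvtColor(i["img"],cv2.COLOR_RGB2GRAY).astype(np.float32)[y0:y1,x0:x1] for i in(b,a)]
    print(cv2.phaseCorrelate(*g), np.abs(g[0]-g[1]).mean())
s=robot.get_state(); print({k:np.round(s[k],4).tolist() for k in("tcp_pos","force","moment","grip_width","time")})
```

```text
((-0.06796279050101361, 0.38317814634668323), 0.9213252800482291) 1.9517045
((0.5034374818500318, 0.05444631715663917), 0.8625881387127771) 3.766843
{'tcp_pos': [0.5417, -0.1684, 0.1322], 'force': [0.1859, -0.5448, 8.638], 'moment': [-0.0, -0.0263, 0.0531], 'grip_width': 0.0486, 'time': 16.125}
```

>>> {"method": "apply_moves", "body": {"rows": [0.2, 0, 0, -0.003, 0, 0, 0, 0.2, 0, 0, -0.003, 0, 0, 0, 0.2, 0, 0, -0.003, 0, 0, 0, 0.2, 0, 0, -0.003, 0, 0, 0, 0.2, 0, 0, 0, 0, 0, 0]}}

```text
time: 16.75
tcp_pos: [0.5408, -0.1676, 0.1426]
orientation: [[-0.213, -0.977, -0.0], [-0.977, 0.213, 0.001], [-0.001, 0.001, -1.0]]
force: [1.2, 1.0, -0.2]
grip_width: 0.0489
```

>>> {"method": "apply_moves", "body": {"rows": [0.2, 0, 0, -0.005, 0, 0, 0, 0.2, 0, 0, -0.01, 0, 0, 0, 0.2, 0, 0, -0.02, 0, 0, 0, 0.2, 0, 0, -0.025, 0, 0, 0, 0.2, 0, 0, -0.025, 0, 0, 0]}}

```text
time: 17.38
tcp_pos: [0.541, -0.1679, 0.2303]
orientation: [[-0.213, -0.977, 0.001], [-0.977, 0.213, -0.001], [0.0, -0.001, -1.0]]
force: [0.0, -0.5, -0.1]
grip_width: 0.0489
```

>>> {"method": "apply_moves", "body": {"rows": [0.2, 0, 0, 0, 0, 0, 0, 0.2, 0, 0, 0, 0, 0, 0, 0.2, 0, 0, 0, 0, 0, 0, 0.2, 0, 0, 0, 0, 0, 0, 0.2, 0, 0, 0, 0, 0, 0]}}

```text
time: 18.0
tcp_pos: [0.5407, -0.1677, 0.2275]
orientation: [[-0.213, -0.977, -0.001], [-0.977, 0.213, 0.0], [-0.0, 0.001, -1.0]]
force: [-0.1, 0.5, -0.0]
grip_width: 0.0487
```

Run:
```python
from h import *
a=snap("side","side7.png")
A=cv2.resize(a["img"][105:330,290:440,::-1],None,fx=2.6,fy=2.6,interpolation=2);cv2.imwrite("pics/c7.png",A)
s=robot.get_state(); print({k:np.round(s[k],4).tolist() for k in("tcp_pos","force","moment","grip_width","time","joint_velocities")})
print(proj(a,[[.5407,-.167,.156],[.5407,-.167,.229],[.5407,-.167,.259]]))
```

```text
{'tcp_pos': [0.5408, -0.1677, 0.2276], 'force': [0.5651, -0.2295, -0.0309], 'moment': [0.022, 0.0306, -0.0419], 'grip_width': 0.0489, 'time': 18.05, 'joint_velocities': [0.0007, 0.0004, 0.0031, -0.0006, 0.0007, 0.001]}
[[353.3466664  162.79367407]
 [353.54590343 134.65567699]
 [353.62979531 122.68694048]]
```

View pics/c7.png

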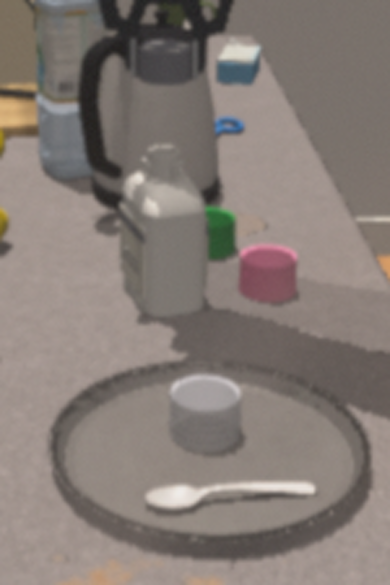

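```bash
python3 -c "
from workcell import robot
print(robot.sign_off())"
```

```text
the job is handed in; nothing more can be done
None
```

The cap is off the descaler bottle and held level about 7 cm above the open mouth. The job is handed in; the sign-off gave no verdict.

- **Dosing cup:** I lifted it off the bottle and set it mouth down on the tray floor, about 31 mm from the tray's centre on the side away from the teaspoon. The fingers were opened at floor level, and the later pictures show it standing clear of the spoon. The arm pressed it onto the tray with about 12 N before I backed off and let go.
- **Cap:** I gripped it with 60 N and pressed it to about 9.6 N, roughly 5 mm down by the spring figures. I then turned it about 61° anticlockwise with little resistance and lifted. The vertical force fell to about 0 N, so it came away freely.
- **Last checks (18 s of the 53 s used):**
  - **Arm:** it was at rest with the tool vertical, and the finger opening was 49 mm, about the cap's width.
  - **Cap:** the picture put its lower edge close to the predicted row, about 7 cm above the rim and on the bottle's axis.
  - **Bottle:** it was upright where it started. The picture comparison during the turn showed a shift of at most half a pixel.
  - **Teaspoon:** it looked undisturbed.

No check failed. I did not re-measure the mug and lemon at the end, but the arm never went near them. The top camera was not used again after the first measurements, because the arm blocked its view of the bottle.

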